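# Load the photometer and hold the filter blade in its slot

### The job

Get the photometer ready for a filter reading: stand the blue-capped vial in the round nest and the flat reference cell in the oblong nest of its stage, each upright, fully down and let go. Then take the filter blade by its yellow grip out of its stand, pass it straight down through the slot in the blue top of the tower until the white line across the blade is level with the blue top, and finish while still holding it there, with its collar clear of the top. Leave the syringe, the tape roll and the notebook where they lie.

Things in the scene. Friction and masses are not known exactly. Their poses are not given: they have to be found in the camera images.
- vial_center (a point): Centre of the blank vial, a closed upright glass vial with a white body and a blue cap, 28 mm in diameter and 56 mm tall, about 30 g; the point is 28 mm above its underside, z up along its axis. Loose, stands upright on the worktop. The body is 28 mm wide up to 45 mm above the underside; the cap above it is 24 mm wide.
- cell_center (a point): Centre of the reference cell, a flat upright aluminium block with an amber pane and a black top, 12.5 mm thick (its x axis), 42.5 mm wide (its y axis) and 45 mm tall (z), about 60 g; the point is 22.5 mm above its underside. Loose, stands upright on the worktop. It is the same turned half round.
- blade_grip (a point): Centre of the filter blade's yellow grip, an upright block 14 mm thick (x axis), 32 mm wide (y) and 45 mm tall (z, up). Directly below is a black collar 22 x 44 x 5 mm, its underside 27.5 mm below this point. The blade starts upright in the stand, the collar resting on the stand's top, and lifts straight out. The same turned half round; about 90 g.
- blade_line (a point): Point on the filter blade's axis at the height of the white line across the blade: 10 mm below the collar's underside, 37.5 mm below the centre of the grip and 60 mm above the blade's tip. Same axes as the grip.
- blade_stand: Fixed dark steel block 56 x 70 mm and 85 mm tall on a 76 x 90 x 6 mm rubber foot, with a slot 10 x 34 mm and 78 mm deep from above, its long side along the stand's y axis, that holds the filter blade. Origin at the centre of its underside on the worktop.
- slot_mouth (a point): Centre of the slot in the blue top of the photometer's tower, at the top's level, 100 mm above the worktop. The slot is 8 mm (x axis) by 32 mm (y axis): 2 mm wider and longer than the blade. The top is 8 mm thick over the hollow tower, whose floor is 72 mm below this point. The tower is 130 mm (x) by 95 mm (y). The photometer is fixed.
- oblong_nest (a point): Centre of the mouth of the oblong nest in the photometer's grey stage, at the stage's top, 30 mm above the worktop. The nest is 15.5 mm (x axis) by 45.5 mm (y axis), 14 mm deep, square to the photometer, for the reference cell. It lies 112.5 mm along +y from the slot; the tower's side face is 65 mm away along -y.
- round_nest (a point): Centre of the mouth of the round nest in the photometer's grey stage, at the stage's top, 30 mm above the worktop: 31 mm in diameter, 14 mm deep, for the vial. It lies 60 mm along +y from the oblong nest.
- filter_blade: The filter blade as a whole; origin on its axis at the underside of its collar, axes as its grip. Below the collar hangs the aluminium blade, 6 mm thick (x) and 30 mm wide (y), 70 mm long down to its tip; the last 10 mm narrow in two steps to 2.8 x 23 mm.
- vial: The vial as a whole; origin at the centre of its underside.
- cell: The reference cell as a whole; origin at the centre of its underside.
- photometer: The photometer: white tower with blue top at its right end (-y axis), low grey stage at its left end, 130 x 260 mm in all; origin at the centre of its underside, x axis away from its display side, y along its length.
- syringe1: Small syringe lying on the worktop, 24 x 113 x 23 mm; a bystander.
- tape_roll: Roll of brown tape lying flat, 94 mm across and 19 mm high; a bystander.
- notebook: Purple notebook lying flat, 210 x 152 x 14 mm; a bystander.

How it is judged:
By the outcome, as a careful person would: the job done as asked, in the order asked, and still so for the second after the job is handed in, while the arm keeps its last pose, push and grip.
It also fails if it takes over 72 s, if anything falls off the work surface, if the arm or the gripper's body presses on something with over 40 N, if the wrist force passes 120 N, or if a joint passes its speed limit or range.

### The arm

A 6-joint arm with a two-finger parallel gripper is mounted at the origin on a cart in front of the work surface, level with it; the furniture and walls round the work are solid. World frame = base frame: x ahead of the robot, y to its left, z up, the work surface at z = 0. Lengths are in m, angles in rad, forces in N, time in s.
With the tool pointing down it reaches from about 0.4 to 0.825 m from the base axis. Payload 7 kg.
Tool frame: the origin (TCP) lies between the finger pads; the fingertips stand 22 mm ahead of it and the grasp point (between the pads) lies 3 mm ahead of it (arm.tip_reach is the distance from the TCP to the fingertips, in m); z points along the fingers, y is the line along which they close (so a half turn about z gives the same grasp; the last joint's range is limited). The gripper opens to 88 mm and grips with 3 to 60 N. Pads are 19 mm wide; open, the fingers measure 130 mm over their backs; the gripper's body (78 mm by 193 mm) begins 47 mm behind the grasp point.
Start: joints at [1.505, 0.359, 0.012, 0, -1.224, -0.288], TCP at [0.234, 0.633, 0.249] pointing down, gripper open.
Joint ranges: [-3.07, 3.07], [-1.43, 2.12], [-1.02, 1.25], [-3.03, 1.67], [-3.05, -0], [-3.03, 3.03]. Speed limits (rad/s): [2.39, 2.39, 3.01, 3.14, 3.14, 3.14].

### API

Orientations are given as [roll, pitch, yaw] about the fixed x, y, z axes, in that order (R = Rz(yaw) Ry(pitch) Rx(roll)).
In Python, from station import arm, viewer gives the robot as it stands. The module is installed in compiled form; this text tells all that it offers.
- The arm moves only by the tool apply_moves, never from a script. Its argument "commands" is a list that holds one entry, the list of rows, each a list of 5 numbers: the closure, from -1 (fully open) to 1 (shut), then the shift along the world's x, y, z as a fraction of full scale, then the turn about the world's z as a fraction of full scale. In form: [[[fingers, tx, ty, tz, yaw], ...]]. A call has 1 to 12 rows; each row shifts and turns the commanded pose from where the row before left it; what a row does not reach is not made up. Full scale, the value 1, is 20 cm for a shift and pi rad for a turn. A row lasts 1/10 s, in which the tool goes at most 50 mm and 8.59 degrees, less where a joint would pass 70% of its speed; a pose out of reach is approached as far as the arm can. A call with a number of a shift or a turn outside -1 to 1 is refused whole. A call with a gripper value outside its range is refused whole. The fingers move at their own pace and stop on an object; "force" is the grip in N (left out, the last holds). Time passes only in rows, so rows that do not move let the fingers close. It gives the time, the measured TCP pose, the force, the opening and the grip force at its end, in the units of the state.
- arm.get_state(): the state, without advancing time (a new reading comes with each control period).
- viewer.grab_frame(name): name is "scene" or "top"; returns a dict with "image" (400x640x3 uint8, blue, green, red), "mtx" (3x3 intrinsics, pixels), "rvec" (rotation vector, rad) and "tvec" (3), from world to camera coordinates, as OpenCV has them. Camera axes: x right, y down, z forward; pixel columns grow to the right and rows downward; lengths in m; the calibration is good to about 2 mm. A picture is of the moment at which its call begins. There is no depth.
- arm.job_done(): hands the job in; it is judged then, once.
The state is a dict: "t": time; "q": joint angles; "qd": joint speeds; "joint_efforts": joint torques, N m; "eef_pos": TCP position; "ee_rot": TCP orientation; "force": force on the tool from outside, world axes, zero at the start; "moment": the same for the moment, N m; "width": finger opening in m; "gripper_force": force on a finger pad.
Only numpy, scipy, OpenCV 4.12 (cv2) and the standard library are available. Lean on these libraries where they do the work, as an engineer would, in place of code of your own. Each camera call takes 0.05 s, during which the arm holds its last target. There are 200 camera calls.

## Working session

There is one attempt and no reset: what is moved stays moved. The work goes in short steps, Python scripts to look and compute and a tool call to move; the robot and the scene stay as the last step left them, time stands still between calls to the robot, and variables do not carry over. Pictures are saved under pics/ and viewed, at most 10 in all, crops included, and the job is handed in when it is done.

Besides the shell and the picture viewer there is one more tool, called after "Request:" by a JSON object that holds its "fn" and its "kwargs", one argument or row to a line. apply_moves: Moves the arm, as the interface text tells. Shift numbers are shares of 20 cm and turn numbers shares of pi rad, none past 1 either way. Its arguments: {"type":"object","properties":{"commands":{"type":"array","items":{"type":"array","items":{"type":"array","items":{"type":"number"}}}},"force":{"type":"number"}},"required":["commands"]}

```bash
mkdir -p pics; cat > h.py <<'E'
import numpy as np, cv2
from station import arm, viewer
def grab(n):
    f=viewer.grab_frame(n); f['R']=cv2.Rodrigues(np.array(f['rvec'],float))[0]; f['t']=np.array(f['tvec'],float).ravel(); f['K']=np.array(f['mtx'],float); return f
def ray(f,uv,z):
    d=f['R'].T@np.linalg.inv(f['K'])@np.array([uv[0],uv[1],1.]); c=-f['R'].T@f['t']
    return c+d*(z-c[2])/d[2]
def proj(f,p):
    q=f['K']@(f['R']@np.array(p,float)+f['t']); return q[:2]/q[2]
E
python3 - <<'E'
from h import *
for n in('top','scene'):
    f=grab(n); cv2.imwrite(f'pics/{n}0.png',f['image']); print(n,-f['R'].T@f['t'],f['K'][0,0])
s=arm.get_state();print(s['eef_pos'],s['ee_rot'],s['width'],s['t'],arm.tip_reach)
E
```

```text
top [ 0.3680914  -0.03738371  1.54913501] 473.13498618152295
scene [-0.20421408 -0.59403232  1.21868682] 457.25761709357056
[0.23372016 0.63279141 0.24770709] [ 3.14006388e+00 -1.00401624e-04 -3.53941381e-01] 0.08761694777770596 0.1 0.022
```

View pics/top0.png

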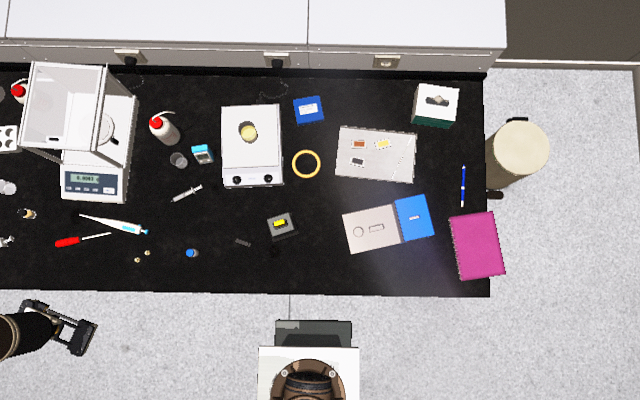

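View pics/scene0.png

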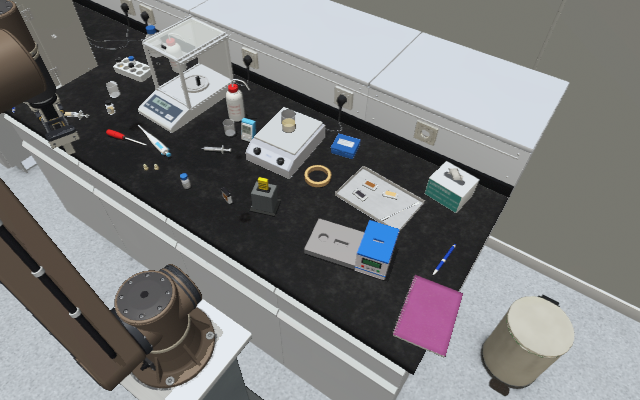

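The top view shows the vial at (191,253), the cell at (243,242), the blade grip at (281,223), the slot at (414,217), and the nests near (376,227) and (359,231). The scene view shows the vial at (185,180), the cell at (227,197), the grip at (263,184) and the slot at (378,240). Next I'll measure these with masks.

```bash
python3 - <<'E'
from h import *
T=grab('top');S=grab('scene')
a=cv2.resize(T['image'][185:285,175:441],None,fx=3,fy=3,interpolation=cv2.INTER_CUBIC)
b=cv2.resize(S['image'][165:285,165:425],None,fx=3,fy=3,interpolation=cv2.INTER_CUBIC)
w=max(a.shape[1],b.shape[1]);c=np.zeros((a.shape[0]+b.shape[0]-60,w,3),np.uint8)
c[:a.shape[0],:a.shape[1]]=a;b=b[:c.shape[0]-a.shape[0]];c[a.shape[0]:,:b.shape[1]]=b
cv2.imwrite('pics/c1.png',c)
def blobs(f,lo,hi,roi,mina=8):
    x0,y0,x1,y1=roi;h=cv2.cvtColor(f['image'][y0:y1,x0:x1],cv2.COLOR_BGR2HSV)
    m=cv2.inRange(h,lo,hi);cs,_=cv2.findContours(m,cv2.RETR_EXTERNAL,cv2.CHAIN_APPROX_NONE);r=[]
    for q in cs:
        mm=np.zeros_like(m);cv2.drawContours(mm,[q],-1,255,-1)
        n=cv2.countNonZero(mm)
        if n>=mina: 
            M=cv2.moments(mm,True);R=cv2.minAreaRect(q);r.append((n,M['m10']/n+x0,M['m01']/n+y0,R[1],R[2],cv2.boxPoints(R)+[x0,y0]))
    return r
for n,f,rois in(('top',T,[(180,240,205,265),(265,205,300,245),(390,190,440,245)]),('scene',S,[(175,168,195,192),(250,170,280,195),(350,215,405,270)])):
    for nm,roi,lo,hi,z in(('cap',rois[0],(95,100,60),(125,255,255),.056 if n=='top' else .0505),('grip',rois[1],(20,120,90),(35,255,255),.135 if n=='top' else None),('bluetop',rois[2],(95,120,60),(125,255,255),.1)):
        for r in blobs(f,lo,hi,roi):
            print(n,nm,r[0],np.round(r[1:3],2),np.round(r[3],1),r[4],np.round(ray(f,r[1:3],z or .125),4))
            if nm!='cap': print(np.round([ray(f,p,z or .125)[:2] for p in r[5]],4).tolist())
E
```

```text
top cap 57 [189.28 252.14] [8. 7.] 90.0 [0.4408 0.3812 0.056 ]
top grip 57 [278.89 222.32] [ 5.8 11.2] 63.43495178222656 [0.531  0.0962 0.135 ]
[[0.531, 0.1151], [0.5467, 0.0855], [0.5311, 0.0772], [0.5155, 0.1067]]
top bluetop 1361 [414.41 216.93] [44.4 31.8] 75.96376037597656 [ 0.5597 -0.3186  0.1   ]
[[0.6121, -0.2547], [0.6383, -0.351], [0.5043, -0.3823], [0.4789, -0.2872]]
scene cap 48 [183.35 175.94] [6. 7.] 90.0 [0.439  0.38   0.0505]
scene grip 111 [262.73 182.95] [12.  9.] 90.0 [0.5224 0.0887 0.125 ]
[[0.5339, 0.1175], [0.5508, 0.0937], [0.51, 0.0614], [0.4935, 0.0847]]
scene bluetop 1210 [378.12 241.38] [33.2 37. ] 18.43494987487793 [ 0.5538 -0.3217  0.1   ]
[[0.4801, -0.2911], [0.6115, -0.2541], [0.6318, -0.3529], [0.5013, -0.3835]]
```

View pics/c1.png

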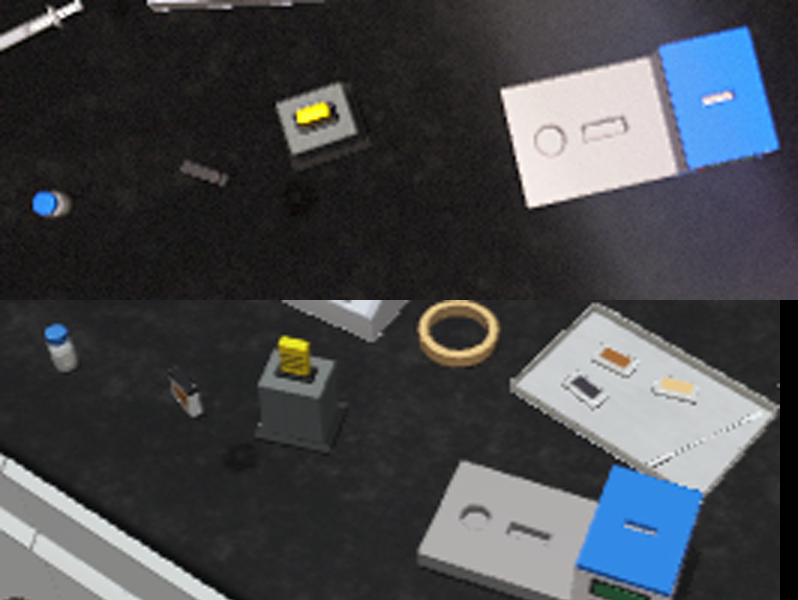

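```bash
cat >> h.py <<'E'
def avg(n,k=3):
    fs=[grab(n) for _ in range(k)]; f=fs[0]; f['image']=np.mean([g['image'] for g in fs],0).astype(np.uint8); return f
U=8
def region(f,roi,fn,mina=3):
    """upsampled mask blobs: (area px, centroid uv, contour uv)"""
    x0,y0,x1,y1=roi;im=cv2.resize(f['image'][y0:y1,x0:x1],None,fx=U,fy=U,interpolation=cv2.INTER_CUBIC)
    m=fn(im);cs,_=cv2.findContours(m,cv2.RETR_CCOMP,cv2.CHAIN_APPROX_NONE);r=[]
    for q in cs:
        M=cv2.moments(q)
        if M['m00']>mina*U*U:
            cv=lambda p:(np.asarray(p,float)+.5)/U-.5+[x0,y0]
            r.append((M['m00']/U/U,cv([M['m10']/M['m00'],M['m01']/M['m00']]),cv(q[:,0])))
    return sorted(r,key=lambda t:-t[0])
def hsv(lo,hi): return lambda im: cv2.inRange(cv2.cvtColor(im,cv2.COLOR_BGR2HSV),lo,hi)
def gray(lo,hi=255): return lambda im: cv2.inRange(cv2.cvtColor(im,cv2.COLOR_BGR2GRAY),lo,hi)
def rect(f,c,z):
    """contour on plane z -> centre, sizes, yaw of long side from world y (deg)"""
    P=np.array([ray(f,p,z)[:2] for p in c],np.float32);R=cv2.minAreaRect(P*1000);b=cv2.boxPoints(R)
    e=[b[1]-b[0],b[2]-b[1]];l=max(e,key=np.linalg.norm);a=np.degrees(np.arctan2(-l[0],l[1]));a=(a+90)%180-90
    return np.round(np.r_[R[0],sorted(R[1])],1),round(a,1)
E
python3 - <<'E'
from h import *
T=avg('top');S=avg('scene')
def show(nm,f,roi,fn,z,k=3):
    for r in region(f,roi,fn)[:k]: print(nm,round(r[0],1),np.round(r[1],2),'cen',np.round(ray(f,r[1],z)[:2]*1000,1),'rect',*rect(f,r[2],z))
Y=hsv((18,110,80),(38,255,255));B=hsv((95,120,60),(125,255,255))
show('T cap',T,(180,240,205,265),B,.056,1);show('S cap',S,(172,168,197,192),B,.0505,1)
show('T grip',T,(265,205,300,245),Y,.135);show('S grip',S,(248,168,280,198),Y,.1125)
show('T stand',T,(255,200,310,255),gray(70),.085)
show('T blue',T,(385,185,445,250),B,.1);show('S blue',S,(350,212,410,275),B,.1)
show('T slot',T,(404,208,424,226),lambda im:255-B(im),.1);show('S slot',S,(368,233,388,248),lambda im:255-B(im),.1)
show('T cell',T,(230,230,258,254),gray(45),.045)
for t in(38,42,50): show('T cell%d'%t,T,(230,230,258,254),gray(t),.045,1)
show('T stage',T,(335,195,445,260),gray(110),.03)
show('T nests',T,(350,215,392,242),lambda im:255-gray(165)(im),.03)
show('S nests',S,(310,225,360,255),lambda im:255-gray(120)(im),.03)
g=cv2.cvtColor(T['image'],cv2.COLOR_BGR2GRAY);print(g[222:238:2,352:390:2]);print(g[234:250,234:253])
g=cv2.cvtColor(S['image'],cv2.COLOR_BGR2GRAY);print(g[228:250:2,316:352:2])
E
```

```text
T cap 56.3 [189.22 252.21] cen [440.5 381.4] rect [440.2 381.7  26.2  26.8] -42.6
S cap 44.5 [183.27 175.85] cen [439.1 380.6] rect [439.1 380.3  27.2  34.7] -44.7
T grip 59.9 [278.85 222.37] cen [530.9  96.3] rect [530.6  96.3  17.9  36.3] 19.7
S grip 117.8 [262.67 182.99] cen [530.5  96.5] rect [530.6  97.   35.5  60.5] -50.3
T stand 424.4 [279.96 224.02] cen [531.5  97.4] rect [531.8  97.   58.8  73.5] 19.8
T stand 29.9 [282.1  224.45] cen [530.3  90.7] rect [528.5  94.   17.2  44.6] 30.9
T blue 1352.0 [414.38 217.  ] cen [ 559.5 -318.5] rect [ 558.4 -318.6   99.3  138.6] -76.4
T blue 34.4 [413.7  217.15] cen [ 559.  -316.4] rect [ 559.  -316.4   11.2   34.3] 15.1
S blue 1202.4 [378.08 241.37] cen [ 553.7 -321.6] rect [ 556.7 -320.4  100.4  137.6] -76.1
S blue 16.4 [377.86 240.97] cen [ 554.6 -320.3] rect [ 554.5 -320.5    7.4   32.5] 15.4
T slot 31.4 [413.7  217.15] cen [ 559.  -316.4] rect [ 559.  -316.4   10.4   33.5] 15.1
S slot 13.6 [377.85 240.96] cen [ 554.6 -320.3] rect [ 554.5 -320.5    6.5   31.8] 15.4
T cell 65.0 [242.33 242.17] cen [475.8 218.4] rect [475.5 218.1  15.4
[... 2806 characters left out ...]
174 174 174 174 173 174]
 [174 174 174 170 173 173 174 174 174 174 174 174 174 173 174 174 174 174]
 [174 174 106  81  81 113 173 174 174 174 174 174 174 174 174 174 174 174]
 [175 141  96 175 175 108 132 175 175 175 174 174 174 174 173 174 174 174]
 [175 156 175 175 175 175 164 175 175 176 171 174 175 174 174 174 174 174]
 [175 175 166 175 174 175 174 175 174 141  80  81 134 169 174 174 174 174]
 [175 175 175 175 175 175 174 174 174 106 174 159  84  81  80 137 166 174]
 [175 174 175 174 175 174 174 175 175 175 174 171 175 175 159  84 138 175]
 [175 174 175 174 175 174 175 174 174 175 174 174 174 175 175 156 173 174]
 [175 174 175 174 175 174 175 175 175 175 175 175 175 174 175 174 174 175]]
```

Request:
{"fn": "apply_moves", "kwargs": {
  "commands": [
    [[-1,0.115,-0.139,0,0.047],[-1,0.115,-0.139,0,0.047],[-1,0.115,-0.139,0,0.047],[-1,0.115,-0.139,0,0.047],[-1,0.115,-0.139,0,0],[-1,0.115,-0.139,-0.1,0],[-1,0.115,-0.139,-0.15,0],[-1,0.115,-0.139,-0.15,0],[-1,0.115,-0.139,-0.15,0],[-1,0,0,0,0]]
  ],
  "force": 8
}}

```text
t: 1.5
eef_pos: [0.4409, 0.3778, 0.1343]
ee_rot: [3.137, 0.006, 0.233]
force: [-0.4, -1.1, -0.8]
width: 0.0879
gripper_force: 0.0
```

Request:
{"fn": "apply_moves", "kwargs": {
  "commands": [
    [[-1,0,0.02,-0.15,0],[-1,0,0,-0.15,0],[-1,0,0,-0.12,0],[-1,0,0,-0.047,0],[-1,0,0,0,0],[0.35,0,0,0,0],[0.35,0,0,0,0],[0.35,0,0,0,0],[0.4,0,0,0,0],[0.4,0,0,0,0]]
  ],
  "force": 5
}}

```text
t: 2.5
eef_pos: [0.441, 0.3871, 0.0457]
ee_rot: [-3.141, -0.001, 0.237]
force: [0.1, 0.1, -0.2]
width: 0.053
gripper_force: 0.0
```

Request:
{"fn": "apply_moves", "kwargs": {
  "commands": [
    [[0.1,-0.003,-0.023,-0.022,0],[0.1,0,0,0,0],[0.5,0,0,0,0],[0.5,0,0,0,0],[0.5,0,0,0,0],[0.5,0,0,0,0],[0.5,0,0,0,0]]
  ],
  "force": 5
}}

```text
t: 3.2
eef_pos: [0.4403, 0.3824, 0.0408]
ee_rot: [-3.142, -0.0, 0.237]
force: [-0.1, -0.5, -0.1]
width: 0.0271
gripper_force: 5.0
```

Centred along one direction; open, turn 90°, close again.

Request:
{"fn": "apply_moves", "kwargs": {
  "commands": [
    [[0.05,0,0,0,0],[0.05,0,0,0,0],[0.05,0,0,0,-0.045],[0.05,0,0,0,-0.045],[0.05,0,0,0,-0.045],[0.05,0,0,0,-0.045],[0.05,0,0,0,-0.045],[0.05,0,0,0,-0.045],[0.05,0,0,0,-0.045],[0.05,0,0,0,-0.045],[0.05,0,0,0,-0.045],[0.05,0,0,0,-0.045]]
  ]
}}

```text
t: 4.4
eef_pos: [0.4403, 0.3824, 0.0408]
ee_rot: [-3.141, 0.0, -1.183]
force: [-0.2, -0.7, -0.2]
width: 0.0421
gripper_force: 0.0
```

Request:
{"fn": "apply_moves", "kwargs": {
  "commands": [
    [[0.05,0,0,0,-0.045],[0.05,0,0,0,0],[0.6,0,0,0,0],[0.6,0,0,0,0],[0.6,0,0,0,0],[0.6,0,0,0,0],[0.6,0,0,0,0]]
  ],
  "force": 5
}}

```text
t: 5.1
eef_pos: [0.4403, 0.3824, 0.0408]
ee_rot: [3.142, 0.0, -1.318]
force: [0.7, -0.5, -0.5]
width: 0.027
gripper_force: 5.0
```

Request:
{"fn": "apply_moves", "kwargs": {
  "commands": [
    [[0.6,0,0,0,0],[0.6,0,0,0,0],[0.6,0,0,0.1,0],[0.6,0,0,0.2,0],[0.6,0,0,0.2,0],[0.6,0,0,0,0],[0.6,0,0,0,0]]
  ],
  "force": 12
}}

```text
t: 5.8
eef_pos: [0.4404, 0.3828, 0.1418]
ee_rot: [-3.14, 0.002, -1.318]
force: [1.0, -0.8, -0.2]
width: 0.0265
gripper_force: 12.0
```

```bash
python3 - <<'E'
from h import *
T=avg('top',4);g=cv2.cvtColor(T['image'],cv2.COLOR_BGR2GRAY).astype(float)
w=np.clip(220-g,0,None)
for nm,(x0,y0,x1,y1) in dict(round=(349,223,367.5,241),obl=(368,219,388,236)).items():
    x1=int(x1)
    vs,us=np.nonzero(w[y0:y1,x0:x1]>8);P=np.array([ray(T,(u+x0,v+y0),.03)[:2] for u,v in zip(us,vs)])*1000
    W=w[y0:y1,x0:x1][vs,us]
    if nm=='round':
        from scipy.optimize import least_squares
        r=least_squares(lambda p:np.sqrt(W)*(np.hypot(*(P-p[:2]).T)-p[2]),[517,-150,15],loss='soft_l1');print(nm,r.x,len(P))
    else:
        from scipy.optimize import least_squares
        def res(p):
            c,s=np.cos(p[2]),np.sin(p[2]);d=P-p[:2];a=abs(d@[c,s])-p[3];b=abs(d@[-s,c])-p[4]
            return np.sqrt(W)*np.where(np.abs(a)<np.abs(b),a,b)
        r=least_squares(res,[531,-209,.24,7.7,22.7],loss='soft_l1');print(nm,r.x,np.degrees(r.x[2]))
E
```

```text
round [ 518.21439297 -149.05856113   15.73136807] 43
obl [ 5.31822018e+02 -2.07693786e+02  2.46223884e-01  8.29764838e+00
  2.24361786e+01] 14.107589346462126
```

Request:
{"fn": "apply_moves", "kwargs": {
  "commands": [
    [[0.6,0,0,0.15,0],[0.6,0,-0.1,0.15,0],[0.6,0.04,-0.23,0,0],[0.6,0.04,-0.23,0,0],[0.6,0.04,-0.23,0,0],[0.6,0.04,-0.23,0,0],[0.6,0.04,-0.23,0,0],[0.6,0.04,-0.23,0,0],[0.6,0.04,-0.23,0,0],[0.6,0.04,-0.23,0,0],[0.6,0.04,-0.23,0,0],[0.6,0.028,-0.23,0,0]]
  ]
}}

```text
t: 7.2
eef_pos: [0.5177, -0.0996, 0.1998]
ee_rot: [3.14, 0.0, -1.318]
force: [1.1, 0.1, -0.1]
width: 0.0269
gripper_force: 12.0
```

Request:
{"fn": "apply_moves", "kwargs": {
  "commands": [
    [[0.6,0,-0.16,0,0],[0.6,0,-0.1,0,0],[0.6,0,0,0,0],[0.6,0,0,-0.2,0],[0.6,0,0,-0.2,0],[0.6,0,0,-0.15,0],[0.6,0,0,0,0],[0.6,0,0,0,0]]
  ]
}}

```text
t: 8.0
eef_pos: [0.5179, -0.1493, 0.0907]
ee_rot: [3.14, -0.0, -1.317]
force: [-0.1, -0.3, 0.1]
width: 0.0265
gripper_force: 12.0
```

Request:
{"fn": "apply_moves", "kwargs": {
  "commands": [
    [[0.6,0,0,-0.07,0],[0.6,0,0,-0.025,0],[0.6,0,0,-0.015,0],[0.6,0,0,-0.015,0],[0.6,0,0,0,0]]
  ]
}}

```text
t: 8.5
eef_pos: [0.5181, -0.1496, 0.0661]
ee_rot: [-3.141, -0.0, -1.318]
force: [-0.3, 1.0, 0.6]
width: 0.0267
gripper_force: 12.0
```

Underside is 5 mm below the stage top with almost no force, so it's in. Going on to the bottom.

Request:
{"fn": "apply_moves", "kwargs": {
  "commands": [
    [[0.6,0,0,-0.015,0],[0.6,0,0,-0.015,0],[0.6,0,0,-0.01,0],[0.6,0,0,-0.007,0],[0.6,0,0,0,0]]
  ]
}}

```text
t: 9.0
eef_pos: [0.5178, -0.1498, 0.0567]
ee_rot: [3.141, -0.0, -1.318]
force: [-2.1, 0.7, 4.1]
width: 0.0265
gripper_force: 12.0
```

Request:
{"fn": "apply_moves", "kwargs": {
  "commands": [
    [[0.1,0,0,0,0],[0.1,0,0,0,0],[0.1,0,0,0,0],[0.1,0,0,0.1,0],[0.1,0,0,0.2,0],[0.1,0,0,0.2,0],[0.1,0,0.1,0.2,0],[0.1,-0.02,0.2,0,-0.046],[0.1,-0.023,0.22,0,-0.046],[0.1,-0.023,0.22,0,-0.046],[0.1,-0.023,0.22,0,-0.046],[0.1,-0.023,0.22,0,0]]
  ]
}}

```text
t: 10.2
eef_pos: [0.4964, 0.0781, 0.1965]
ee_rot: [-3.141, 0.0, -1.869]
force: [0.7, 0.3, -0.7]
width: 0.0395
gripper_force: 0.0
```

```bash
python3 - <<'E'
from h import *
T=avg('top',2)
a=cv2.resize(T['image'][190:265,335:445],None,fx=4,fy=4,interpolation=cv2.INTER_CUBIC)
S=avg('scene',2)
b=cv2.resize(S['image'][205:280,300:410],None,fx=4,fy=4,interpolation=cv2.INTER_CUBIC)
cv2.imwrite('pics/v.png',np.vstack([a,b]))
for f,roi,z in((T,(345,220,370,242),.072),(S,(308,212,335,240),.0665)):
    for r in region(f,roi,hsv((95,120,60),(125,255,255)))[:1]: print(r[0],ray(f,r[1],z))
for c in region(T,(230,230,258,254),gray(45))[:1]: print(c[0],rect(T,c[2],.045))
# cell in scene
g=S['image'][185:212,214:240];
c=cv2.resize(g,None,fx=16,fy=16,interpolation=cv2.INTER_CUBIC);cv2.imwrite('pics/cell.png',c)
E
```

```text
39.6953125 [ 0.51786454 -0.14756383  0.072     ]
42.4375 [ 0.51629692 -0.14948369  0.0665    ]
605.1796875 (array([478.2, 215.3,  75.8,  89.8]), np.float32(1.1))
```

View pics/v.png

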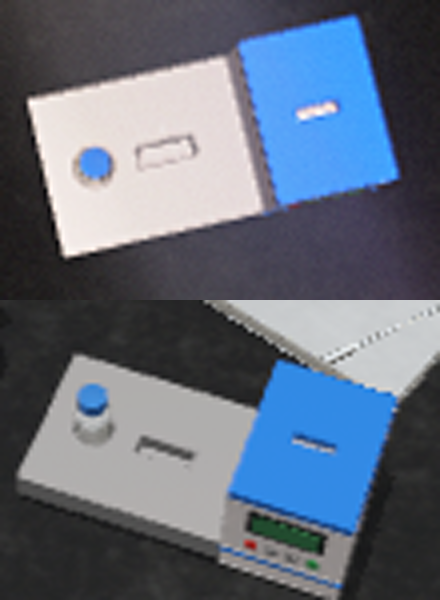

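View pics/cell.png

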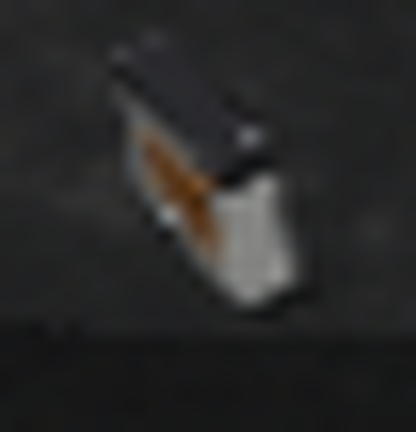

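The vial stands upright in its nest at (95,163) in the upper crop. In the cell crop the black top is centred near (190,107), and the bottom corners of the end face are at (250,303) and (293,270).

```bash
python3 - <<'E'
from h import *
S=grab('scene')
for p,z in(((190,107),.045),((118,58),.045),((155,38),.045),((222,188),.045),((268,133),.045),((250,303),0),((293,270),0)):
    print(p,np.round(ray(S,(214+p[0]/16-.5,185+p[1]/16-.5),z)*1000,1))
c=np.array([477.1,221.9])
for yw in(-17,-19,-21):
  for zz in(.045,0):
    a=np.radians(yw);print(yw,zz,[np.round((np.array(proj(S,[*(np.r_[c]/1000+np.array([[np.cos(a),-np.sin(a)],[np.sin(a),np.cos(a)]])@[sx*.00625,sy*.02125]),zz]))-[214,185]+.5)*16) for sx,sy in((-1,1),(1,1),(1,-1),(-1,-1))])
E
```

```text
(190, 107) [473.2 218.3  45. ]
(118, 58) [474.8 240.   45. ]
(155, 38) [483.6 237.5  45. ]
(222, 188) [460.1 197.7  45. ]
(268, 133) [477.2 200.   45. ]
(250, 303) [464.6 201.5   0. ]
(293, 270) [476.9 200.1   0. ]
-17 0.045 [array([112.,  43.]), array([163.,  16.]), array([268., 135.]), array([217., 162.])]
-17 0 [array([141., 179.]), array([191., 153.]), array([294., 271.]), array([244., 298.])]
-19 0.045 [array([115.,  40.]), array([166.,  15.]), array([265., 137.]), array([213., 163.])]
-19 0 [array([144., 177.]), array([194., 152.]), array([292., 273.]), array([241., 299.])]
-21 0.045 [array([117.,  38.]), array([170.,  14.]), array([263., 139.]), array([210., 164.])]
-21 0 [array([146., 175.]), array([198., 151.]), array([289., 275.]), array([237., 300.])]
```

Request:
{"fn": "apply_moves", "kwargs": {
  "commands": [
    [[-0.7,-0.02,0.15,0,0.0455],[-0.7,-0.02,0.15,0,0.0455],[-0.7,-0.02,0.15,0,0.0455],[-0.7,-0.02,0.15,0,0.0455],[-0.7,-0.015,0.072,0,0.0455],[-0.7,0,0,0,0.0455],[-0.7,0,0,0,0.0455],[-0.7,0,0,0,0.0455],[-0.7,0,0,0,0.0455],[-0.7,0,0,-0.2,0.0455],[-0.7,0,0,-0.2,0.0455],[-0.7,0,0,0,0]]
  ],
  "force": 5
}}

```text
t: 11.65
eef_pos: [0.4755, 0.2075, 0.112]
ee_rot: [3.134, 0.005, -0.292]
force: [-0.7, -1.2, 0.0]
width: 0.0746
gripper_force: 0.0
```

Request:
{"fn": "apply_moves", "kwargs": {
  "commands": [
    [[-0.7,0,0,0,0],[-0.7,0,0,0,0]]
  ]
}}

```text
t: 11.85
eef_pos: [0.4792, 0.2113, 0.1183]
ee_rot: [-3.14, -0.002, -0.295]
force: [0.3, 0.2, -0.3]
width: 0.0745
gripper_force: 0.0
```

Request:
{"fn": "apply_moves", "kwargs": {
  "commands": [
    [[-0.7,-0.012,0.046,0,0],[-0.7,0,0,-0.15,0],[-0.7,0,0,-0.15,0],[-0.7,0,0,-0.09,0],[-0.7,0,0,0,0],[-0.7,0,0,0,0]]
  ]
}}

```text
t: 12.45
eef_pos: [0.4761, 0.2211, 0.0395]
ee_rot: [-3.141, -0.001, -0.291]
force: [0.3, -0.9, 0.2]
width: 0.0739
gripper_force: 0.0
```

Request:
{"fn": "apply_moves", "kwargs": {
  "commands": [
    [[0.2,0,0,0,0],[0.2,0,0,0,0],[0.2,0,0,0,0],[0.2,0,0,0,0],[0.2,0,0,0,0],[0.2,0,0,0,0],[0.2,0,0,0,0]]
  ],
  "force": 3
}}

```text
t: 13.15
eef_pos: [0.4757, 0.2203, 0.0387]
ee_rot: [-3.141, -0.0, -0.291]
force: [-0.4, -0.5, 4.9]
width: 0.0426
gripper_force: 3.0
```

Request:
{"fn": "apply_moves", "kwargs": {
  "commands": [
    [[-0.45,0,0,0,0],[-0.45,0,0,0,0],[-0.45,0,0,0,0],[-0.45,0,0,0,-0.0455],[-0.45,0,0,0,-0.0455],[-0.45,0,0,0,-0.0455],[-0.45,0,0,0,-0.0455],[-0.45,0,0,0,-0.0455],[-0.45,0,0,0,-0.0455],[-0.45,0,0,0,-0.0455],[-0.45,0,0,0,-0.0455],[-0.45,0,0,0,-0.0455]]
  ]
}}

```text
t: 14.35
eef_pos: [0.4754, 0.2202, 0.0382]
ee_rot: [3.141, -0.0, -1.584]
force: [1.5, -0.2, -0.1]
width: 0.0639
gripper_force: 0.0
```

Request:
{"fn": "apply_moves", "kwargs": {
  "commands": [
    [[-0.45,0,0,0,-0.0455],[-0.45,0,0,0,-0.0455],[0.8,0,0,0,0],[0.8,0,0,0,0],[0.8,0,0,0,0],[0.8,0,0,0,0],[0.8,0,0,0,0],[0.8,0,0,0,0],[0.8,0,0,0,0],[0.8,0,0,0,0]]
  ],
  "force": 3
}}

```text
t: 15.35
eef_pos: [0.4755, 0.2202, 0.0384]
ee_rot: [-3.142, 0.0, -1.863]
force: [-1.1, -0.4, -0.1]
width: 0.0127
gripper_force: 3.0
```

Request:
{"fn": "apply_moves", "kwargs": {
  "commands": [
    [[0.8,0,0,0,0],[0.8,0,0,0.1,0],[0.8,0,0,0.2,0],[0.8,0,0,0.25,0],[0.8,0,0,0.25,0],[0.8,0,-0.1,0,0],[0.8,0.03,-0.2,0,0.0425],[0.8,0.03,-0.2,0,0.0425],[0.8,0.03,-0.2,0,0.0425],[0.8,0.03,-0.2,0,0.0425],[0.8,0.03,-0.2,0,0],[0.8,0.03,-0.2,0,0]]
  ],
  "force": 15
}}

```text
t: 16.55
eef_pos: [0.5113, -0.0414, 0.1984]
ee_rot: [-3.141, 0.0, -1.329]
force: [0.8, 1.2, 0.4]
width: 0.0121
gripper_force: 15.0
```

Request:
{"fn": "apply_moves", "kwargs": {
  "commands": [
    [[0.8,0.03,-0.2,0,0],[0.8,0.03,-0.2,0,0],[0.8,0.03,-0.2,0,0],[0.8,0.012,-0.15,0,0],[0.8,0,-0.089,0,0],[0.8,0,0,0,0],[0.8,0,0,0,0],[0.8,0,0,0,0]]
  ]
}}

```text
t: 17.35
eef_pos: [0.5318, -0.207, 0.1983]
ee_rot: [3.142, 0.0, -1.329]
force: [-0.8, 0.2, -0.9]
width: 0.0129
gripper_force: 15.0
```

Request:
{"fn": "apply_moves", "kwargs": {
  "commands": [
    [[0.8,0.001,-0.003,-0.2,0],[0.8,0,0,-0.2,0],[0.8,0,0,-0.15,0],[0.8,0,0,-0.07,0],[0.8,0,0,0,0],[0.8,0,0,-0.02,0],[0.8,0,0,-0.015,0],[0.8,0,0,-0.01,0],[0.8,0,0,0,0]]
  ]
}}

```text
t: 18.25
eef_pos: [0.5332, -0.2082, 0.0678]
ee_rot: [-3.139, -0.001, -1.329]
force: [-3.0, 2.0, 11.2]
width: 0.0123
gripper_force: 15.0
```

Request:
{"fn": "apply_moves", "kwargs": {
  "commands": [
    [[0.8,0,0,0.03,0],[0.8,0,0,0,0],[0.8,0,0,0,0]]
  ]
}}

```text
t: 18.55
eef_pos: [0.5324, -0.2081, 0.0719]
ee_rot: [-3.14, -0.0, -1.33]
force: [0.1, -0.5, -1.0]
width: 0.0124
gripper_force: 15.0
```

```bash
python3 - <<'E'
from h import *
S=avg('scene',3);T=avg('top',2)
b=cv2.resize(S['image'][205:265,305:380],None,fx=8,fy=8,interpolation=cv2.INTER_CUBIC)
cv2.imwrite('pics/n.png',b)
print(arm.get_state()['eef_pos'])
E
```

```text
[ 0.53195059 -0.20815695  0.07113659]
```

View pics/n.png

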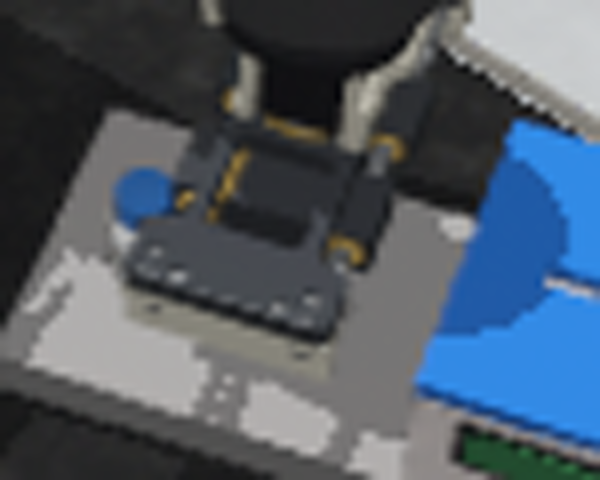

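Request:
{"fn": "apply_moves", "kwargs": {
  "commands": [
    [[0.8,0.001,0.006,0,0],[0.8,0,0,-0.02,0],[0.8,0,0,-0.01,0],[0.8,0,0,0,0]]
  ]
}}

```text
t: 19.2
eef_pos: [0.5327, -0.2077, 0.0661]
ee_rot: [-3.141, -0.001, -1.329]
force: [-2.0, -3.9, 7.0]
width: 0.0121
gripper_force: 15.0
```

Request:
{"fn": "apply_moves", "kwargs": {
  "commands": [
    [[0.8,-0.005,0,0,0],[0.8,0,0,0,0],[0.8,0,0,0,0]]
  ]
}}

```text
t: 19.5
eef_pos: [0.5325, -0.2077, 0.0663]
ee_rot: [-3.14, -0.002, -1.329]
force: [0.3, -3.7, 6.6]
width: 0.0124
gripper_force: 15.0
```

Request:
{"fn": "apply_moves", "kwargs": {
  "commands": [
    [[0.8,-0.005,0,0,0],[0.8,0,0,0,0],[0.8,0,0,0,0]]
  ]
}}

```text
t: 19.8
eef_pos: [0.532, -0.2075, 0.0664]
ee_rot: [-3.139, -0.002, -1.329]
force: [1.6, -3.4, 5.2]
width: 0.0124
gripper_force: 15.0
```

```bash
python3 - <<'E'
from h import *
s=arm.get_state();print(s['force'],s['moment'],s['eef_pos'],s['ee_rot'])
E
```

```text
[ 1.637572   -3.36053792  5.24557343] [-0.85195743 -0.65331444 -0.06783772] [ 0.53196805 -0.20752098  0.06636267] [-3.13870265e+00 -1.81860912e-03 -1.32881885e+00]
```

Request:
{"fn": "apply_moves", "kwargs": {
  "commands": [
    [[0.8,0,0,0.02,0],[0.8,0,0,0,0],[0.8,0.005,0,0,0],[0.8,0,0,-0.015,0],[0.8,0,0,-0.01,0],[0.8,0,0,0,0]]
  ]
}}

```text
t: 20.4
eef_pos: [0.5317, -0.2077, 0.065]
ee_rot: [-3.141, -0.001, -1.329]
force: [-1.9, -3.9, 6.8]
width: 0.0122
gripper_force: 15.0
```

```bash
python3 - <<'E'
from h import *
s=arm.get_state();print(s['force'],s['moment'],s['eef_pos'],s['ee_rot'])
E
```

```text
[-1.8673981  -3.88307711  6.81171918] [-1.2848633   0.44022891  0.07545359] [ 0.53171832 -0.20768878  0.0649772 ] [-3.14130921e+00 -1.29677428e-03 -1.32871078e+00]
```

Request:
{"fn": "apply_moves", "kwargs": {
  "commands": [
    [[0.8,0.001,-0.005,0,0],[0.8,0,0,0,0],[0.8,0,0,0,0]]
  ]
}}

```text
t: 20.7
eef_pos: [0.5317, -0.2081, 0.0648]
ee_rot: [-3.141, -0.0, -1.329]
force: [-0.4, 0.1, 5.8]
width: 0.0126
gripper_force: 15.0
```

Request:
{"fn": "apply_moves", "kwargs": {
  "commands": [
    [[0.8,0,-0.004,0,0],[0.8,0,0,-0.005,0],[0.8,0,0,0,0]]
  ]
}}

```text
t: 21.0
eef_pos: [0.532, -0.2091, 0.064]
ee_rot: [-3.141, -0.001, -1.329]
force: [-1.3, -0.6, 7.5]
width: 0.0122
gripper_force: 15.0
```

Request:
{"fn": "apply_moves", "kwargs": {
  "commands": [
    [[0.8,0,-0.006,0,0],[0.8,0,0,0,0],[0.8,0,0,0,0]]
  ]
}}

```text
t: 21.3
eef_pos: [0.532, -0.21, 0.0638]
ee_rot: [-3.141, -0.0, -1.329]
force: [-1.4, 0.8, 6.3]
width: 0.0127
gripper_force: 15.0
```

Request:
{"fn": "apply_moves", "kwargs": {
  "commands": [
    [[0.8,0,0.016,0,0],[0.8,0,0,0,0],[0.8,0,0,0,0]]
  ]
}}

```text
t: 21.6
eef_pos: [0.5324, -0.2072, 0.0641]
ee_rot: [-3.14, -0.001, -1.329]
force: [-0.5, -2.1, 6.7]
width: 0.0125
gripper_force: 15.0
```

Request:
{"fn": "apply_moves", "kwargs": {
  "commands": [
    [[0.8,-0.004,0,0,0],[0.8,-0.004,0,0,0],[0.8,0,0,0,0]]
  ]
}}

```text
t: 21.9
eef_pos: [0.5315, -0.2071, 0.0642]
ee_rot: [-3.139, -0.001, -1.329]
force: [2.7, -2.2, 5.0]
width: 0.0123
gripper_force: 15.0
```

Request:
{"fn": "apply_moves", "kwargs": {
  "commands": [
    [[0.8,-0.004,0,0,0],[0.8,-0.004,0,0,0],[0.8,0,0,0,0]]
  ]
}}

```text
t: 22.2
eef_pos: [0.53, -0.207, 0.0642]
ee_rot: [-3.138, -0.001, -1.329]
force: [2.3, -1.3, 5.8]
width: 0.0126
gripper_force: 15.0
```

Request:
{"fn": "apply_moves", "kwargs": {
  "commands": [
    [[0.8,0,-0.005,0,0],[0.8,0,-0.005,0,0],[0.8,0,-0.005,0,0],[0.8,0,0,0,0]]
  ]
}}

```text
t: 22.6
eef_pos: [0.5296, -0.2092, 0.0638]
ee_rot: [-3.139, -0.0, -1.329]
force: [3.1, 4.3, 4.8]
width: 0.0122
gripper_force: 15.0
```

Request:
{"fn": "apply_moves", "kwargs": {
  "commands": [
    [[0.8,0.005,0,0,0],[0.8,0.005,0,0,0],[0.8,0.005,0,0,0],[0.8,0,0,0,0]]
  ]
}}

```text
t: 23.0
eef_pos: [0.5301, -0.2097, 0.0631]
ee_rot: [3.139, 0.001, -1.329]
force: [-1.3, 1.0, 6.4]
width: 0.0122
gripper_force: 15.0
```

Request:
{"fn": "apply_moves", "kwargs": {
  "commands": [
    [[0.8,0.005,0,0,0],[0.8,0,0.005,0,0],[0.8,0,0.005,0,0],[0.8,0,0,0,0]]
  ]
}}

```text
t: 23.4
eef_pos: [0.5315, -0.2082, 0.0633]
ee_rot: [3.14, -0.0, -1.329]
force: [-1.3, -2.9, 4.5]
width: 0.0127
gripper_force: 15.0
```

Request:
{"fn": "apply_moves", "kwargs": {
  "commands": [
    [[0.8,0,0,0.05,0],[0.8,-0.07,-0.017,0,0],[0.8,-0.075,-0.019,0,0],[0.8,0,0,0,0],[0.8,0,0,-0.03,0],[0.8,0,0,-0.01,0],[0.8,0,0,-0.005,0],[0.8,0,0,0,0]]
  ]
}}

```text
t: 24.2
eef_pos: [0.5025, -0.2148, 0.0651]
ee_rot: [3.14, 0.0, -1.329]
force: [-6.7, 4.5, 16.8]
width: 0.0123
gripper_force: 15.0
```

Request:
{"fn": "apply_moves", "kwargs": {
  "commands": [
    [[0.8,0,0,0.006,0],[0.1,0,0,0,0],[0.1,0,0,0,0],[0.1,0,0,0,0],[0.1,0,0,0.1,0],[0.1,0,0,0.2,0],[0.1,0,0,0.2,0],[0.1,-0.1,0.2,0.1,0],[0.1,-0.1,0.2,0,0],[0.1,-0.1,0.2,0,0],[0.1,-0.1,0.2,0,0],[0.1,0,0,0,0]]
  ],
  "force": 30
}}

```text
t: 25.4
eef_pos: [0.4215, -0.0518, 0.1858]
ee_rot: [-3.14, 0.001, -1.325]
force: [-0.5, 0.3, -0.5]
width: 0.0397
gripper_force: 0.0
```

```bash
python3 - <<'E'
from h import *
print(arm.get_state()['eef_pos'])
T=avg('top',4);S=avg('scene',3)
a=cv2.resize(T['image'][190:265,340:440],None,fx=5,fy=5,interpolation=cv2.INTER_CUBIC)
b=cv2.resize(S['image'][205:270,305:380],None,fx=6,fy=6,interpolation=cv2.INTER_CUBIC)
c=np.zeros((600,800,3),np.uint8);c[:375,:500]=a;c[210:600,350:800]=b;cv2.imwrite('pics/p.png',c)
np.savez('p.npz',T=T['image'],S=S['image'])
E
```

```text
[ 0.4214904  -0.051776    0.18582685]
```

View pics/p.png

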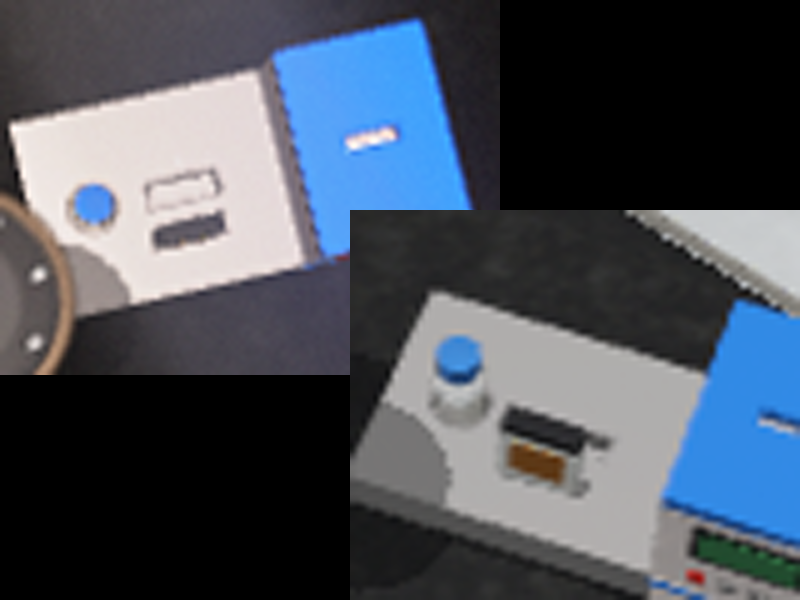

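The cell stands upright on the stage beside the nest: its dark top is at (190,231) in the top crop and the nest outline at (183,189). The vial is fine.

```bash
python3 - <<'E'
from h import *
T=grab('top');S=grab('scene');d=np.load('p.npz');T['image']=d['T'];S['image']=d['S']
for t in(90,120,150):
  for r in region(T,(368,229,388,243),lambda im:255-gray(t)(im))[:1]: print(t,'T',r[0],ray(T,r[1],.075)[:2]*1000,rect(T,r[2],.075))
for t in(80,100):
  for r in region(S,(329,236,346,250),lambda im:255-gray(t)(im))[:2]: print(t,'S',r[0],r[1],ray(S,r[1],.075)[:2]*1000,rect(S,r[2],.075))
g=cv2.cvtColor(T['image'],cv2.COLOR_BGR2GRAY).astype(float);w=np.clip(215-g,0,None)
from scipy.optimize import least_squares
x0,y0,x1,y1=366,220,388,233
vs,us=np.nonzero(w[y0:y1,x0:x1]>8);P=np.array([ray(T,(u+x0,v+y0),.03)[:2] for u,v in zip(us,vs)])*1000;W=w[y0:y1,x0:x1][vs,us]
k=P[:,0]>519-.24*(P[:,1]+207);P=P[k];W=W[k]
def res(p):
    c,s=np.cos(p[2]),np.sin(p[2]);q=P-p[:2];a=abs(q@[c,s])-7.75;b=abs(q@[-s,c])-22.75
    return np.sqrt(W)*np.where(np.abs(a)<np.abs(b),a,b)
r=least_squares(res,[531,-208,.24],loss='soft_l1');print('nest',r.x,np.degrees(r.x[2]),r.cost,len(P))
print(g[222:234,367:387].astype(int))
E
```

```text
90 T 6.2578125 [ 498.75551728 -191.94845606] (array([ 499.2, -195.1,    8.7,   19.1]), np.float32(21.0))
120 T 52.8046875 [ 501.62736348 -206.87534705] (array([ 501.2, -206.8,   14. ,   45. ]), np.float32(16.4))
150 T 64.1875 [ 501.52734334 -206.90343063] (array([ 501.4, -206.6,   16.5,   46.7]), np.float32(13.0))
80 S 58.625 [337.09917488 241.42548419] [ 498.8507771  -213.58976565] (array([ 499.2, -214.5,   16.9,   45.5]), np.float32(12.4))
80 S 28.484375 [335.6583699  246.79414655] [ 479.89093965 -220.60638225] (array([ 479.1, -220.6,   15. ,   28.3]), np.float32(15.0))
100 S 66.6640625 [337.20574778 241.43424304] [ 499.00963582 -213.87198273] (array([ 499.4, -215.3,   18.4,   49. ]), np.float32(12.4))
100 S 35.65625 [335.55430178 246.74849365] [ 479.84964397 -220.26081927] (array([ 479.4, -220.6,   16.4,   31.1]), np.float32(14.2))
nest [ 5.31875061e+02 -2.07361414e+02  2.56894526e-01] 14.718972136754953 308.0922940140807 52
[[222 225 224 225 224 224 224 223 230 226 224 224 224 224 227 221 223 222
  222 222]
 [225 225 224 223 225 225 225 225 225 226 218 216 218 210 206 188 213 223
[... 162 characters left out ...]
 165 217
  224 222]
 [226 222 190 188 177 165 163 172 195 223 228 228 227 227 228 189 131 200
  221 223]
 [226 205 142 188 226 229 228 228 227 226 225 225 225 224 226 230 143 174
  218 225]
 [227 208 155 216 228 226 227 225 224 225 224 225 226 216 219 217 156 199
  223 222]
 [226 228 180 216 226 226 226 226 223 216 210 213 218 201 207 202 205 222
  223 223]
 [226 228 197 220 220 216 216 214 211 198 186 193 211 223 226 226 227 226
  225 222]
 [226 228 195 209 207 196 196 196 212 224 226 227 228 228 228 228 211 211
  223 223]
 [227 226 205 196 221 227 229 227 230 229 229 221 210 214 210 211 136 152
  216 223]
 [226 225 227 228 229 229 230 222 214 211 209 171 121 132 102  89  83 127
  216 226]]
```

Request:
{"fn": "apply_moves", "kwargs": {
  "commands": [
    [[-0.3,0.05,-0.1,0,-0.0455],[-0.3,0.05,-0.1,0,-0.0455],[-0.3,0.05,-0.1,0,-0.0455],[-0.3,0.05,-0.1,0,-0.0455],[-0.3,0.05,-0.1,0,-0.0455],[-0.3,0.05,-0.1,0,-0.0455],[-0.3,0.05,-0.1,0,-0.0455],[-0.3,0.05,-0.1,0,-0.0455],[-0.3,0,0,0,-0.0455],[-0.3,0,0,0,-0.0455],[-0.3,0,0,0,-0.045],[-0.3,0,0,0,0]]
  ]
}}

```text
t: 27.05
eef_pos: [0.5031, -0.2157, 0.1851]
ee_rot: [3.141, -0.001, -2.904]
force: [-0.5, -0.1, -0.2]
width: 0.0572
gripper_force: 0.0
```

Request:
{"fn": "apply_moves", "kwargs": {
  "commands": [
    [[-0.3,0,0,0,0],[-0.3,0,0,0,0]]
  ]
}}

```text
t: 27.25
eef_pos: [0.5032, -0.2152, 0.1855]
ee_rot: [3.142, -0.0, -2.897]
force: [-0.0, -0.8, 0.2]
width: 0.0569
gripper_force: 0.0
```

Request:
{"fn": "apply_moves", "kwargs": {
  "commands": [
    [[-0.3,-0.005,0.018,-0.2,0],[-0.3,0,0,-0.2,0],[-0.3,0,0,-0.12,0],[-0.3,0,0,-0.057,0],[-0.3,0,0,0,0],[0.25,0,0,0,0],[0.25,0,0,0,0],[0.25,0,0,0,0],[0.25,0,0,0,0],[0.25,0,0,0,0]]
  ],
  "force": 4
}}

```text
t: 28.25
eef_pos: [0.5033, -0.2115, 0.0716]
ee_rot: [-3.141, 0.002, -2.9]
force: [-0.2, 1.2, 6.5]
width: 0.0424
gripper_force: 4.0
```

Request:
{"fn": "apply_moves", "kwargs": {
  "commands": [
    [[-0.25,0,0,0,0],[-0.25,0,0,0,0],[-0.25,0,0,0.1,0],[-0.25,0,0,0.15,0],[-0.25,0,0,0,0.046],[-0.25,0,0,0,0.046],[-0.25,0,0,0,0.046],[-0.25,0,0,0,0.046],[-0.25,0,0,0,0.046],[-0.25,0,0,0,0.046],[-0.25,0,0,0,0.046],[-0.25,0,0,0,0.046]]
  ]
}}

```text
t: 29.45
eef_pos: [0.502, -0.2114, 0.12]
ee_rot: [3.141, 0.0, -1.738]
force: [-0.2, 0.2, 0.2]
width: 0.0549
gripper_force: 0.0
```

Request:
{"fn": "apply_moves", "kwargs": {
  "commands": [
    [[0.1,0,0,0,0.046],[0.1,0,0,0,0.046],[0.1,0,0,0,0.04],[0.1,0,0,0,0],[0.1,0,0,0,0],[0.1,0,0,0,0]]
  ]
}}

```text
t: 30.05
eef_pos: [0.5022, -0.2114, 0.1201]
ee_rot: [3.141, 0.0, -1.332]
force: [0.1, -0.0, -0.1]
width: 0.0393
gripper_force: 0.0
```

Request:
{"fn": "apply_moves", "kwargs": {
  "commands": [
    [[0.1,0,-0.002,-0.15,0],[0.1,0,0,-0.1,0],[0.1,0,0,0,0],[0.1,0,0,0,0],[0.8,0,0,0,0],[0.8,0,0,0,0],[0.8,0,0,0,0],[0.8,0,0,0,0],[0.8,0,0,0,0],[0.8,0,0,0,0]]
  ],
  "force": 5
}}

```text
t: 31.05
eef_pos: [0.5025, -0.2118, 0.0707]
ee_rot: [-3.141, -0.0, -1.329]
force: [-1.1, 1.8, 4.9]
width: 0.0125
gripper_force: 5.0
```

Request:
{"fn": "apply_moves", "kwargs": {
  "commands": [
    [[0.8,0,0,0,0],[0.8,0,0,0,0],[0.8,0,0,0.04,0],[0.8,0,0,0,0],[0.8,0,0,0,0]]
  ],
  "force": 35
}}

```text
t: 31.55
eef_pos: [0.5024, -0.2118, 0.0783]
ee_rot: [-3.141, -0.0, -1.33]
force: [0.2, 0.0, 0.6]
width: 0.0119
gripper_force: 35.0
```

Request:
{"fn": "apply_moves", "kwargs": {
  "commands": [
    [[0.8,0.07,0.007,0,0],[0.8,0.075,0.008,0,0],[0.8,0,0,0,0],[0.8,0,0,0,0],[0.8,0,0,-0.02,0],[0.8,0,0,-0.015,0],[0.8,0,0,-0.01,0],[0.8,0,0,0,0],[0.8,0,0,0,0]]
  ]
}}

```text
t: 32.45
eef_pos: [0.5312, -0.2088, 0.0691]
ee_rot: [3.141, 0.0, -1.329]
force: [0.3, -0.8, 0.1]
width: 0.0122
gripper_force: 35.0
```

It went in with no force. Continuing down.

Request:
{"fn": "apply_moves", "kwargs": {
  "commands": [
    [[0.8,0,0,-0.02,0],[0.8,0,0,-0.015,0],[0.8,0,0,-0.01,0],[0.8,0,0,-0.01,0],[0.8,0,0,-0.009,0],[0.8,0,0,0,0]]
  ]
}}

```text
t: 33.05
eef_pos: [0.5313, -0.2088, 0.0567]
ee_rot: [3.141, -0.0, -1.329]
force: [-1.7, 1.4, 2.7]
width: 0.0122
gripper_force: 35.0
```

Request:
{"fn": "apply_moves", "kwargs": {
  "commands": [
    [[0.8,0,0,-0.004,0],[0.8,0,0,0,0]]
  ]
}}

```text
t: 33.25
eef_pos: [0.5313, -0.2088, 0.0567]
ee_rot: [-3.141, -0.0, -1.329]
force: [-4.4, 2.1, 11.6]
width: 0.0123
gripper_force: 35.0
```

Request:
{"fn": "apply_moves", "kwargs": {
  "commands": [
    [[0.1,0,0,0.003,0],[0.1,0,0,0,0],[0.1,0,0,0,0],[0.1,0,0,0.1,0],[0.1,0,0,0.2,0],[0.1,0,0,0.2,0],[-0.3,0,0.1,0.25,0],[-0.3,0,0.2,0,-0.046],[-0.3,0,0.22,0,-0.046],[-0.3,0,0.22,0,-0.046],[-0.3,0,0.22,0,-0.046],[-0.3,0,0.22,0,-0.046]]
  ]
}}

```text
t: 34.45
eef_pos: [0.5313, 0.0202, 0.2026]
ee_rot: [-3.141, 0.0, -2.034]
force: [1.5, 0.5, 0.5]
width: 0.0568
gripper_force: 0.0
```

Request:
{"fn": "apply_moves", "kwargs": {
  "commands": [
    [[-0.3,0,0.2,0,-0.046],[-0.3,0,0.148,0,-0.046],[-0.3,0,0,0,-0.046],[-0.3,0,0,0,-0.046],[-0.3,0,0,0,-0.046],[-0.3,0,0,0,-0.008],[-0.3,0,0,0,0],[-0.3,0,0,0,0]]
  ]
}}

```text
t: 35.25
eef_pos: [0.5316, 0.0881, 0.2025]
ee_rot: [-3.142, -0.0, -2.773]
force: [0.8, -0.7, 1.6]
width: 0.0569
gripper_force: 0.0
```

```bash
python3 - <<'E'
from h import *
T=avg('top',2);S=avg('scene',2)
a=cv2.resize(T['image'][195:255,340:440],None,fx=5,fy=5,interpolation=cv2.INTER_CUBIC)
b=cv2.resize(S['image'][210:270,305:405],None,fx=5,fy=5,interpolation=cv2.INTER_CUBIC)
cv2.imwrite('pics/q.png',np.vstack([a,b])[:600])
E
```

```text
(no output)
```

View pics/q.png

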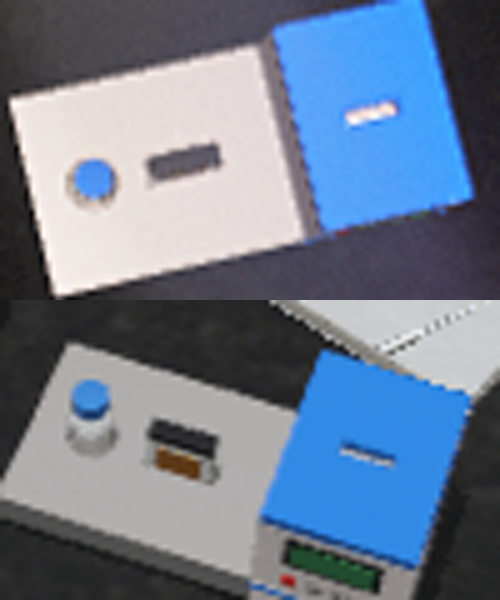

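Both are seated: the cell at (185,163) in the upper crop and the vial at (95,180), both low and upright. Next is the blade.

Request:
{"fn": "apply_moves", "kwargs": {
  "commands": [
    [[-0.3,-0.002,0.043,-0.1,-0.007],[-0.3,0,0,-0.15,0],[-0.3,0,0,-0.12,0],[-0.3,0,0,-0.055,0],[-0.3,0,0,0,0],[-0.3,0,0,0,0],[0.5,0,0,0,0],[0.5,0,0,0,0],[0.5,0,0,0,0],[0.5,0,0,0,0],[0.5,0,0,0,0],[0.5,0,0,0,0]]
  ],
  "force": 4
}}

```text
t: 36.65
eef_pos: [0.5314, 0.0969, 0.1181]
ee_rot: [-3.142, 0.001, -2.798]
force: [-1.3, -0.3, 5.9]
width: 0.0324
gripper_force: 4.0
```

Request:
{"fn": "apply_moves", "kwargs": {
  "commands": [
    [[-0.2,0,0,0,0],[-0.2,0,0,0,0],[-0.2,0,0,0,0.0455],[-0.2,0,0,0,0.0455],[-0.2,0,0,0,0.0455],[-0.2,0,0,0,0.0455],[-0.2,0,0,0,0.0455],[-0.2,0,0,0,0.0455],[-0.2,0,0,0,0.0455],[-0.2,0,0,0,0.0455],[-0.2,0,0,0,0.0455],[-0.2,0,0,0,0.0455]]
  ]
}}

```text
t: 37.85
eef_pos: [0.531, 0.0967, 0.1173]
ee_rot: [3.141, -0.0, -1.363]
force: [0.7, -0.5, -0.3]
width: 0.0527
gripper_force: 0.0
```

Request:
{"fn": "apply_moves", "kwargs": {
  "commands": [
    [[-0.2,0,0,0,0.045],[-0.2,0,0,0,0],[0.8,0,0,0,0],[0.8,0,0,0,0],[0.8,0,0,0,0],[0.8,0,0,0,0],[0.8,0,0,0,0],[0.8,0,0,0,0],[0.8,0,0,0,0]]
  ],
  "force": 5
}}

```text
t: 38.75
eef_pos: [0.5311, 0.0968, 0.1176]
ee_rot: [3.142, -0.0, -1.227]
force: [-0.0, -0.7, 0.4]
width: 0.014
gripper_force: 5.0
```

Request:
{"fn": "apply_moves", "kwargs": {
  "commands": [
    [[0.8,0,0,0,0],[0.8,0,0,0,0],[0.8,0,0,0.05,0],[0.8,0,0,0.1,0],[0.8,0,0,0.15,0],[0.8,0,0,0.15,0],[0.8,0,0,0.15,0],[0.8,0,0,0,0]]
  ],
  "force": 40
}}

```text
t: 39.55
eef_pos: [0.5334, 0.0975, 0.2429]
ee_rot: [-3.133, 0.0, -1.226]
force: [0.9, 0.7, -0.5]
width: 0.014
gripper_force: 40.0
```

Request:
{"fn": "apply_moves", "kwargs": {
  "commands": [
    [[0.8,0.01,-0.1,0,-0.0165],[0.8,0.013,-0.2,0,-0.016],[0.8,0.013,-0.2,0,0],[0.8,0.013,-0.2,0,0],[0.8,0.013,-0.2,0,0],[0.8,0.013,-0.2,0,0],[0.8,0.013,-0.2,0,0],[0.8,0.013,-0.2,0,0],[0.8,0.013,-0.2,0,0],[0.8,0.013,-0.2,0,0],[0.8,0.009,-0.175,0,0],[0.8,0,0,0,0]]
  ]
}}

```text
t: 40.75
eef_pos: [0.5577, -0.3218, 0.2366]
ee_rot: [3.14, 0.0, -1.333]
force: [-0.8, 0.8, -1.2]
width: 0.0138
gripper_force: 40.0
```

Request:
{"fn": "apply_moves", "kwargs": {
  "commands": [
    [[0.8,0,0,0,0],[0.8,0,0,0,0]]
  ]
}}

```text
t: 40.95
eef_pos: [0.5582, -0.3176, 0.2374]
ee_rot: [3.141, 0.0, -1.329]
force: [-0.9, -0.7, -0.8]
width: 0.0137
gripper_force: 40.0
```

```bash
python3 - <<'E'
from h import *
S=avg('scene',2)
b=cv2.resize(S['image'][170:280,320:430],None,fx=5,fy=5,interpolation=cv2.INTER_CUBIC)
cv2.imwrite('pics/r.png',b)
s=arm.get_state();print(s['eef_pos'],s['ee_rot'],s['force'],s['moment'])
E
```

```text
[ 0.5584629  -0.31721675  0.23782149] [-3.14135433e+00  4.08440724e-05 -1.32806021e+00] [-0.19494133 -0.26411388 -0.63368722] [ 0.090109   -0.04969456  0.01450722]
```

View pics/r.png

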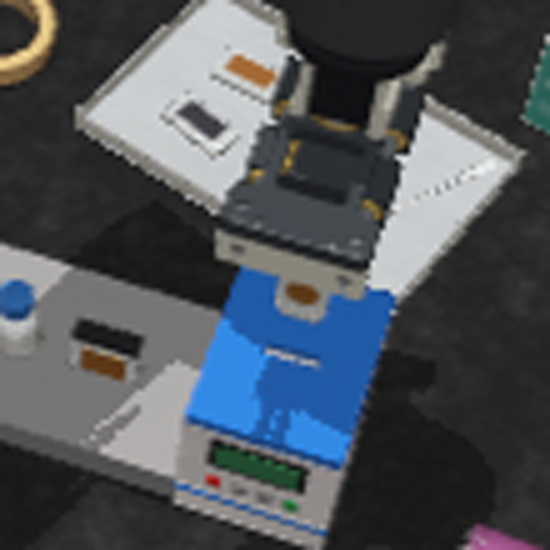

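The blade is held above the tower, with the slot visible at (292,357) in the crop, directly below the fingers.

Request:
{"fn": "apply_moves", "kwargs": {
  "commands": [
    [[0.8,0,-0.004,-0.05,0],[0.8,0,0,-0.1,0],[0.8,0,0,-0.02,0],[0.8,0,0,0,0],[0.8,0,0,-0.015,0],[0.8,0,0,-0.015,0],[0.8,0,0,0,0]]
  ]
}}

```text
t: 41.75
eef_pos: [0.5584, -0.319, 0.1976]
ee_rot: [-3.141, 0.0, -1.329]
force: [0.1, 0.2, -0.6]
width: 0.0138
gripper_force: 40.0
```

Request:
{"fn": "apply_moves", "kwargs": {
  "commands": [
    [[0.8,0,0,-0.005,0],[0.8,0,0,-0.005,0],[0.8,0,0,0,0],[0.8,0,0,0,0]]
  ]
}}

```text
t: 42.15
eef_pos: [0.5584, -0.319, 0.1957]
ee_rot: [-3.142, -0.0, -1.329]
force: [0.4, 0.1, 0.2]
width: 0.0136
gripper_force: 40.0
```

Request:
{"fn": "apply_moves", "kwargs": {
  "commands": [
    [[0.8,0,0,-0.005,0],[0.8,0,0,-0.005,0],[0.8,0,0,0,0],[0.8,0,0,-0.005,0],[0.8,0,0,-0.005,0],[0.8,0,0,0,0]]
  ]
}}

```text
t: 42.75
eef_pos: [0.5583, -0.319, 0.1914]
ee_rot: [3.141, 0.0, -1.329]
force: [-0.1, -0.7, -0.6]
width: 0.0139
gripper_force: 40.0
```

Request:
{"fn": "apply_moves", "kwargs": {
  "commands": [
    [[0.8,0,0,-0.015,0],[0.8,0,0,-0.02,0],[0.8,0,0,-0.03,0],[0.8,0,0,-0.03,0],[0.8,0,0,-0.03,0],[0.8,0,0,0,0],[0.8,0,0,0,0]]
  ]
}}

```text
t: 43.45
eef_pos: [0.5583, -0.3191, 0.1664]
ee_rot: [3.141, 0.0, -1.329]
force: [-0.6, 0.7, -1.8]
width: 0.0142
gripper_force: 40.0
```

Request:
{"fn": "apply_moves", "kwargs": {
  "commands": [
    [[0.8,0,0,-0.03,0],[0.8,0,0,-0.03,0],[0.8,0,0,-0.03,0],[0.8,0,0,-0.015,0],[0.8,0,0,0,0],[0.8,0,0,0,0],[0.8,0,0,0,0]]
  ]
}}

```text
t: 44.15
eef_pos: [0.5586, -0.3191, 0.1459]
ee_rot: [-3.141, -0.0, -1.329]
force: [-0.8, 0.7, -0.7]
width: 0.0136
gripper_force: 40.0
```

Request:
{"fn": "apply_moves", "kwargs": {
  "commands": [
    [[0.8,0,0,-0.008,0],[0.8,0,0,-0.008,0],[0.8,0,0,0,0],[0.8,0,0,0,0],[0.8,0,0,0,0]]
  ]
}}

```text
t: 44.65
eef_pos: [0.5584, -0.319, 0.1424]
ee_rot: [-3.142, -0.0, -1.329]
force: [-0.4, 0.8, -0.8]
width: 0.0139
gripper_force: 40.0
```

```bash
python3 - <<'E'
from h import *
S=avg('scene',4)
b=cv2.resize(S['image'][218:258,358:398],None,fx=14,fy=14,interpolation=cv2.INTER_CUBIC)
cv2.imwrite('pics/s.png',b)
a=np.radians(13.85);R=np.array([[np.cos(a),-np.sin(a)],[np.sin(a),np.cos(a)]])
def px(x,y,z): return np.round((proj(S,[*(np.array([.5585,-.319])+R@[x,y]),z])-[358,218]+.5)*14)
for z in(.11,.115,.116,.121,.1): print(z,[px(x,y,z).tolist() for x,y in((-.011,.022),(-.011,-.022),(-.004,.016),(-.004,-.016))])
s=arm.get_state();print(s['eef_pos'],s['force'],s['t'])
E
```

```text
0.11 [[180.0, 295.0], [382.0, 357.0], [216.0, 278.0], [363.0, 323.0]]
0.115 [[182.0, 281.0], [385.0, 344.0], [219.0, 264.0], [366.0, 309.0]]
0.116 [[183.0, 278.0], [385.0, 341.0], [219.0, 262.0], [366.0, 307.0]]
0.121 [[185.0, 265.0], [388.0, 327.0], [222.0, 248.0], [369.0, 293.0]]
0.1 [[175.0, 322.0], [375.0, 384.0], [211.0, 305.0], [356.0, 350.0]]
[ 0.55840362 -0.31903868  0.14246654] [-0.44390892  0.31003507 -1.29536361] 44.85
```

View pics/s.png

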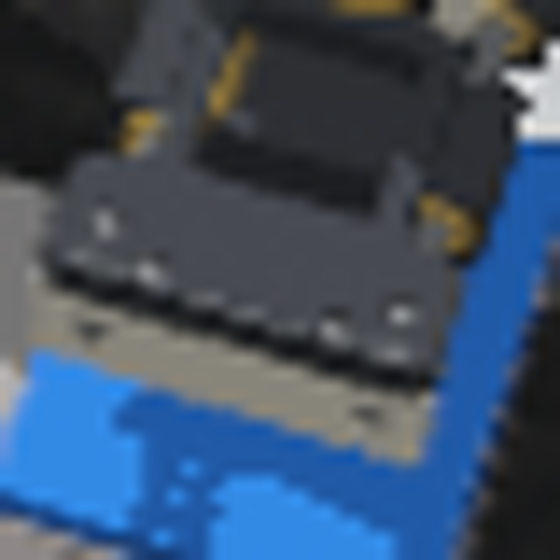

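The gripper hides the collar and line in this view. I'll check the grip's height in the stand using the first scene picture and the grasp position I now know.

```bash
python3 - <<'E'
from h import *
S=grab('scene');S['image']=cv2.imread('pics/scene0.png')
r=region(S,(248,168,280,198),hsv((18,110,80),(38,255,255)))[0];c=r[2];print('mask',c.min(0),c.max(0),r[1])
a=np.radians(19.7);R=np.array([[np.cos(a),-np.sin(a)],[np.sin(a),np.cos(a)]])
for zc in(.1125,.1185):
    P=np.array([proj(S,[*(np.array([.5311,.0968])+R@[x,y]),zc+z]) for x in(-.007,.007) for y in(-.016,.016) for z in(-.0225,.0225)])
    h=cv2.convexHull(P.astype(np.float32));M=cv2.moments(h);print(zc,P.min(0),P.max(0),M['m10']/M['m00'],M['m01']/M['m00'])
# camera bias check on known vial, z of cap mid
q=proj(S,[.4403,.3824,.0505]);print('vial cap pred',q,'seen [183.27 175.85]')
E
```

```text
mask [257.0625 176.3125] [268.1875 189.6875] [262.67495582 182.98941904]
0.1125 [256.77552642 175.6330149 ] [268.52053428 189.95160408] 262.70178566574697 182.76326788841067
0.1185 [256.62202381 174.36086254] [268.40667496 188.74076571] 262.56847096419745 181.52152272406602
vial cap pred [183.13942611 175.42165999] seen [183.27 175.85]
```

```bash
python3 -c "
from station import arm
print(arm.job_done())"
```

```text
the job is handed in; nothing more can be done
None
```

The job is handed in: the vial and cell are seated upright in their nests and released, and the blade is held in the tower slot with its white line at about 99.8 mm, against the 100 mm blue top, by calculation from the arm's position because the gripper hid the line.

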